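# Level the two-pan balance on the rolling cart

## Robot

A 6-joint arm with a two-finger parallel gripper is mounted at the origin on the work surface. World frame = base frame: x ahead of the robot, y to its left, z up, the work surface at z = 0. Lengths are in m, angles in rad, forces in N, time in s.
With the tool pointing down it reaches from about 0.275 to 0.975 m from the base axis. Payload 8.4 kg.
Tool frame: the origin (TCP) lies on the centre line of the jaws, within the pads' length; the fingertips stand 8 mm ahead of it and the grasp point (between the pads) lies 11 mm behind it; z points along the fingers, y is the direction in which the jaws open and shut (so a half turn about z gives the same grasp; the last joint's range is limited). The gripper opens to 92 mm and grips with 3 to 60 N. Pads are 20 mm wide; open, the fingers measure 128 mm over their backs; the gripper's body (75 mm by 189 mm) begins 69 mm behind the grasp point.
Start: joints at [1.125, 0.353, 1.633, -0, 1.155, -0.002], TCP at [0.268, 0.564, 0.223] pointing down, gripper open.
Joint ranges: [-2.63, 2.63], [-0.92, 2.1], [0.06, 2.66], [-1.3, 4.44], [0, 2.69], [-3.02, 3.02]. Speed limits (rad/s): [2.22, 2.22, 2.79, 3.14, 3.14, 3.14].

## Interface

Orientations are given as a unit quaternion [x, y, z, w].
In Python, from rig import robot gives the robot as it stands.
- The arm moves only by the tool carry_out, never from a script. Its argument "plan" is a list of rows, each a list of 7 numbers: the opening, from 0 (shut) to 1 (fully open), then the shift along the tool's x, y, z in m, then the turn, a rotation vector about the tool's x, y, z in rad. A call has 1 to 8 rows; each row is the pose to reach, as a shift and turn from the pose commanded when the call began, along the tool's axes at that moment; what a row does not reach only later rows make up. A row lasts 1/12 s, in which the tool goes at most 41.7 mm and 7.16 degrees, less where a joint would pass 70% of its speed; a pose out of reach is approached as far as the arm can. A call with a gripper value outside its range is refused whole. The fingers move at their own pace and stop on an object; "newtons" is the grip in N (left out, the last holds). Time passes only in rows, so rows that repeat a pose let the fingers close. It gives the time, the measured TCP pose, the force and the opening at its end, in the units of the state.
- robot.sense(): the state, without advancing time (a new reading comes with each control period).
- robot.grab_frame(name): name is "side" or "top" or "wrist"; returns the picture (420x560x3 uint8, red, green, blue); there is no depth.
- robot.camera_info(name): a dict with "fx", "fy", "cx", "cy" (pixels), "k1" (the pictures are not rectified: a ray, as slopes to the right and down, at radius r is drawn at 1 + k1 r^2 times it, then the intrinsics apply), "xyz" and "orientation" of the camera in the world; the wrist camera has in their place "tool_from_camera" (4x4, takes a point from camera to tool coordinates, whose origin is the TCP and whose axes are the flange's). Camera axes: x right, y down, z forward; pixel columns grow to the right and rows downward; lengths in m; the calibration is good to about 2 mm. A picture is of the moment at which its call begins: read the wrist's pose just before it. camera_info takes no time and is no camera call.
- robot.hand_in(): hands the job in, once; it reports no verdict.
The state is a dict: "time": time; "qpos": joint angles; "qd": joint speeds; "tau": joint torques, N m; "position": TCP position; "orientation": TCP orientation; "ft_force": force on the tool from outside, world axes, zero at the start; "torque": the same for the moment, N m; "gripper_width": finger opening in m.
Only numpy, scipy, OpenCV 4.12 (cv2) and the standard library are available. Lean on these libraries where they do the work, as an engineer would, in place of code of your own. Each camera call takes 0.05 s, during which the arm holds its last target. There are 200 camera calls.

## Task

On the cart's slid-out top tier a two-pan kitchen balance is down on one side. Take the one right container off the low pan and stand it upright in the middle of the bamboo coaster on the high pan, so that both pans come to rest level; leave the jar, the coaster and the other container in their places on the pans.

Things in the scene. Friction and masses are not known exactly. Their poses are not given: they have to be found in the camera images.
- jar: Capped glass jar, 58 mm diameter, 86 tall, 240 g: as heavy as tin, cup and coaster together. On the low pan. Origin: centre of the underside; z up. The fixed balance has two steel pans above its beam, left and right of the robot, centres 220 mm apart, turned up to 0.3 rad. Each pan carries two things, 94 mm apart square to the beam.
- tin: Aluminium tin with lid, 60 mm diameter (top 10 mm: 62), 48 tall, 120 g. On a pan, beside the jar or the coaster. A smaller tin on the tier is a bystander. Origin: centre of the underside; z up. A pan is a tray 112 mm along the beam, 204 across, rim 6 mm high. Bystanders stand on the tier or counter, none on the pans.
- cup: Yellow silicone cup, 50 mm diameter at the foot, 55 at 52 mm height, lid 59 (51 to 58 mm), small knob to 68 mm; 80 g. On the pan where the tin is not, beside the jar or the coaster. A cup without a knob on the tier is a bystander. Origin: centre of the underside; z up.
- coaster: Bamboo disc, 84 mm diameter, 9 thick, 40 g, on the high pan; a like one on the tier is a bystander. Origin: centre of the underside; z up. The pans always stay horizontal; level, their floors and the coaster's underside are 112 mm above the work surface. The heavy pan sinks and the light one rises by up to 8 mm; pressing the high pan down to level takes about 1 N.
Things that resemble listed ones, but are neither listed nor needed, are in the scene too. What is shaped like the cup but red is not meant.

How it is judged:
By the outcome, as a careful person would: the job done as asked, in the order asked, and still so for the second after the job is handed in, with the robot touching nothing.
It also fails if it takes over 40 s, if anything falls off the work surface, if the arm or the gripper's body presses on something with over 40 N, if the wrist force passes 120 N, or if a joint passes its speed limit or range.

## Working session

There is one attempt and no reset: what is moved stays moved. The work goes in short steps, Python scripts to look and compute and a tool call to move; the robot and the scene stay as the last step left them, time stands still between calls to the robot, and variables do not carry over. Pictures are saved under pics/ and viewed, about 8 in all and at most 12, crops included, and the job is handed in when it is done.

Besides the shell and the picture viewer there is one more tool, called after ">>>" as name(argument=value, ...), one argument or row to a line, values as JSON. carry_out: Moves the arm, as the interface text tells. Its arguments: {"type":"object","properties":{"plan":{"type":"array"},"newtons":{"type":"number"}},"required":["plan"]}

```bash
ls; mkdir -p pics; python3 - <<'E'
from rig import robot
import cv2
s=robot.sense();print(s)
for n in("side","top","wrist"):
    print(n,robot.camera_info(n))
for n in("side","top"):
    cv2.imwrite(f"pics/{n}0.png",robot.grab_frame(n)[:,:,::-1])
E
```

```text
pics
{'time': 0.0, 'qpos': array([ 1.12459925e+00,  3.53641699e-01,  1.63413695e+00,  2.45056331e-06,
        1.15518342e+00, -2.41008973e-03]), 'qd': array([ 0.00054001, -0.0014479 ,  0.00032443, -0.00087607,  0.00014127,
       -0.00098145]), 'tau': array([ 3.39146383e-03, -5.93834352e+01, -3.34225309e+01,  6.97938306e-02,
        2.32897571e-02, -1.74793117e-04]), 'position': array([0.26814793, 0.56401889, 0.2218665 ]), 'orientation': array([ 2.20077516e-01,  9.75482147e-01, -6.67307575e-04, -1.53390704e-04]), 'ft_force': array([ 0.34721788,  0.90145443, -0.4609534 ]), 'torque': array([ 0.01553419, -0.05151439, -0.00848261]), 'gripper_width': 0.09186271332506395}
side {'fx': 399.9970050348246, 'fy': 399.9970050348246, 'cx': 276.9229304426674, 'cy': 205.87350184557678, 'k1': 0.022525202146057913, 'xyz': array([ 0.14312524, -0.31692983,  0.51593732]), 'orientation': array([ 0.81383271, -0.34486322,  0.17546102, -0.43354252])}
top {'fx': 441.9091064018964, 'fy': 441.9091064018964, 'cx': 280.9213677855345, 'cy': 212.11268619901273, 'k1': 0.03648892100322588, 'xyz': array([0.4009134 , 0.1465855 , 0.88872518]), 'orientation': array([-0.63174926,  0.76608748, -0.09074578,  0.07594768])}
wrist {'fx': 332.26058029723674, 'fy': 332.26058029723674, 'cx': 278.9208270062559, 'cy': 206.07126568337745, 'k1': -0.07717433248117223, 'tool_from_camera': array([[ 1.13373398e-05, -9.62890243e-01, -2.69893273e-01,
         7.49929279e-02],
       [ 9.99998921e-01,  4.07362840e-04, -1.41132964e-03,
        -1.20860503e-03],
       [ 1.46890003e-03, -2.69892966e-01,  9.62889209e-01,
        -1.62165363e-01],
       [ 0.00000000e+00,  0.00000000e+00,  0.00000000e+00,
         1.00000000e+00]])}
```

View pics/side0.png

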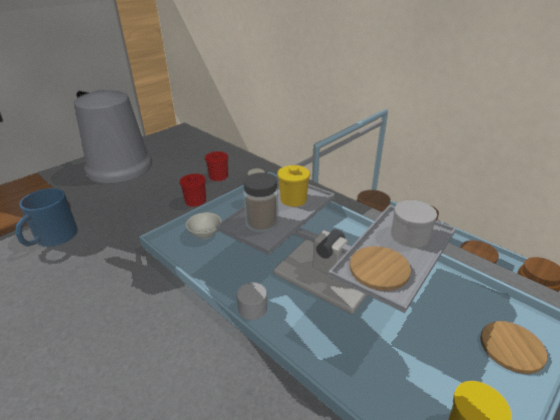

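View pics/top0.png

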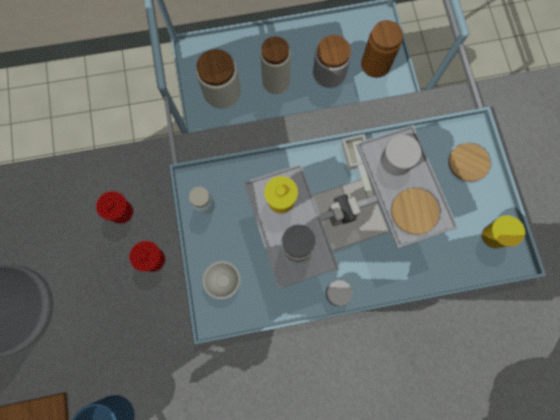

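Low pan: jar at top px (298,240) and a knobbed yellow cup at (281,193). High pan: tin (402,153) and coaster (415,210). 320 g stands against 160 g, so moving the cup (80 g) balances it.
Lookalikes (top px): knobless yellow cup on the tier (508,232), red cups (113,207) and (147,257), small tins (339,292) and (201,199), tier coaster (470,162). I choose the cup at (281,193) and the coaster at (415,210).

```bash
cat > h.py <<'E'
from rig import robot
import numpy as np, cv2
from scipy.spatial.transform import Rotation as R
def cam(n):
    c=robot.camera_info(n)
    if n=="wrist":
        s=robot.sense();T=c["tool_from_camera"];Rt=R.from_quat(s["orientation"]).as_matrix()
        return c,Rt@T[:3,:3],s["position"]+Rt@T[:3,3]
    return c,R.from_quat(c["orientation"]).as_matrix(),c["xyz"]
def ray(C,px):
    c,M,o=C
    d=np.array([(px[0]-c["cx"])/c["fx"],(px[1]-c["cy"])/c["fy"]]);u=d.copy()
    for _ in range(20): u=d/(1+c["k1"]*(u@u))
    return o,M@np.r_[u,1]
def onz(C,px,z):
    o,d=ray(C,px);return o+d*(z-o[2])/d[2]
def tri(a,b):
    (o,d),(p,e)=a,b
    d=d/np.linalg.norm(d);e=e/np.linalg.norm(e)
    t=np.linalg.lstsq(np.c_[d,-e],p-o,rcond=None)[0]
    A,B=o+t[0]*d,p+t[1]*e
    return (A+B)/2,np.linalg.norm(A-B)
def blobs(im,lo,hi,amin=150):
    h=cv2.cvtColor(im,cv2.COLOR_RGB2HSV);m=cv2.inRange(h,lo,hi)
    m=cv2.morphologyEx(m,cv2.MORPH_CLOSE,np.ones((5,5),np.uint8))
    return [c for c in cv2.findContours(m,cv2.RETR_EXTERNAL,cv2.CHAIN_APPROX_NONE)[0] if cv2.contourArea(c)>amin]
YEL=((24,150,90),(36,255,255)); BAM=((10,80,90),(23,220,255))
E
python3 - <<'E'
from h import *
T,S=cam("top"),cam("side")
t=cv2.imread("pics/top0.png")[:,:,::-1].copy();s=cv2.imread("pics/side0.png")[:,:,::-1].copy()
for n,im in(("top",t),("side",s)):
  for k,r in(("yel",YEL),("bam",BAM)):
    for c in blobs(im,*r):
      e=cv2.fitEllipse(cv2.convexHull(c));print(n,k,np.round(e[0],1),np.round(e[1],1),cv2.boundingRect(c))
print("knob z=.172",onz(T,(284,189),.170),"cup-lid",onz(T,(281,192),.162))
print("coaster",onz(T,(415.5,210.5),.129),onz(S,(380,267),.129))
print("jar",onz(T,(298,240),.190),"tin",onz(T,(402,153),.168))
print("yellow bystander",onz(T,(508,231),.07))
v=[cv2.resize(t[110:260,230:470],None,fx=3,fy=3),cv2.resize(s[150:260,220:320],None,fx=1,fy=1)]
cv2.imwrite("pics/crop1.png",cv2.resize(s[150:310,220:460],None,fx=3,fy=3,interpolation=cv2.INTER_CUBIC)[:,:,::-1])
E
```

```text
top yel [504.5 231.1] [29.  40.9] (483, 216, 42, 30)
top yel [280.7 193.5] [31.7 34.6] (265, 177, 32, 35)
top bam [ 33.1 413.3] [32.1 73.5] (0, 396, 63, 24)
top bam [415.  210.7] [44.7 47.5] (392, 188, 47, 46)
top bam [469.4 161.7] [36.5 40.1] (450, 144, 40, 37)
top bam [333.7  49.8] [30.  31.8] (319, 35, 31, 30)
top bam [385.7  36.8] [31.1 34.1] (369, 21, 33, 33)
side yel [482.2 409. ] [45.8 66.3] (454, 381, 57, 39)
side yel [293.3 184.1] [36.9 41.5] (278, 166, 32, 40)
side bam [513.7 347. ] [43.4 70.3] (482, 321, 65, 52)
side bam [544.5 272.7] [28.4 52.6] (518, 257, 42, 32)
side bam [379.7 267.8] [42.2 61.6] (350, 247, 61, 43)
side bam [480.8 250.5] [16.6 39.3] (461, 241, 37, 22)
side bam [ 10.9 211.3] [21.5 40.5] (0, 194, 24, 36)
side bam [294.1 184.2] [33.5 46.4] (278, 171, 32, 36)
side bam [137.7  12.3] [ 38.3 388.7] (116, 0, 60, 135)
knob z=.172 [0.61030144 0.10194492 0.17      ] cup-lid [0.6083641  0.10751108 0.162     ]
coaster [ 0.53911039 -0.12060616  0.129     ] [ 0.53584457 -0.12556725  0.129     ]
jar [0.516651   0.09750616 0.19      ] tin [ 0.63546321 -0.11062349  0.168     ]
yellow bystander [ 0.47904118 -0.29904914  0.07      ]
```

View pics/crop1.png

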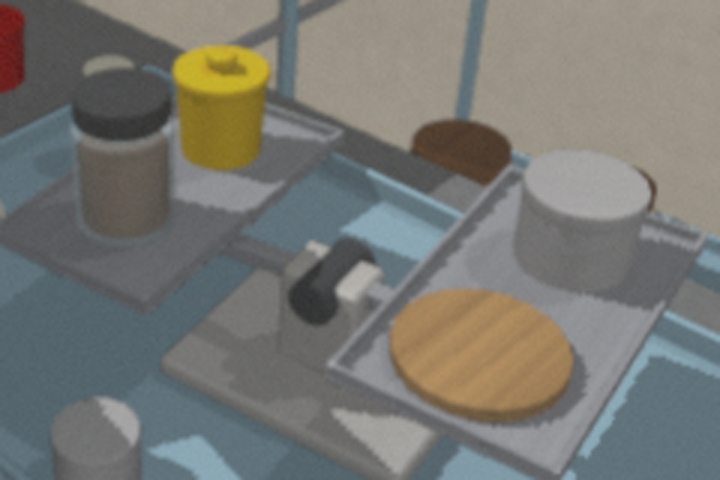

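The crop confirms it: knobbed yellow cup beside the jar on the low pan, coaster and tin on the high pan. The geometry fits: jar–cup 92 mm, cup–tin 220 mm, turn about 0.11 rad.

```bash
cat >> h.py <<'E'
def to(p,yaw=1.679):
    "tool-frame shift & turn to TCP p, jaw axis at world angle yaw, pointing down (from measured pose)"
    s=robot.sense();Q=R.from_quat(s["orientation"])
    y=np.array([np.cos(yaw),np.sin(yaw),0]);z=np.array([0,0,-1.]);x=np.cross(y,z)
    W=R.from_matrix(np.c_[x,y,z])
    print("shift",np.round(Q.inv().apply(np.array(p)-s["position"]),4),"turn",np.round((Q.inv()*W).as_rotvec(),4),"t",s["time"])
E
python3 -c "
from h import *
to([.605,.105,.27])"
```

```text
shift [-0.5013 -0.27   -0.0478] turn [-1.20e-03 -4.00e-04 -5.52e-01] t 0.1
```

>>> carry_out(
  plan=[
    [1,0,0,-0.048,0,0,0],
    [1,-0.25,-0.135,-0.048,0,0,-0.552],
    [1,-0.25,-0.135,-0.048,0,0,-0.552],
    [1,-0.25,-0.135,-0.048,0,0,-0.552],
    [1,-0.25,-0.135,-0.048,0,0,-0.552],
    [1,-0.25,-0.135,-0.048,0,0,-0.552],
    [1,-0.25,-0.135,-0.048,0,0,-0.552],
    [1,-0.25,-0.135,-0.048,0,0,-0.552],
  ],
  newtons=15,
)

```text
time: 0.77
position: [0.4368, 0.3332, 0.2705]
orientation: [-0.054, 0.999, -0.0, -0.0]
ft_force: [1.2, -0.4, 0.4]
gripper_width: 0.0916
```

```bash
python3 -c "
from h import *
print(robot.sense()['position']);to([.605,.105,.27])"
```

```text
[0.43681986 0.33324753 0.27046687]
shift [-0.1424 -0.2452  0.0005] turn [-0.0003 -0.0002  0.0007] t 0.7667
```

>>> carry_out(
  plan=[
    [1,-0.142,-0.245,0,0,0,0],
    [1,-0.142,-0.245,0,0,0,0],
    [1,-0.142,-0.245,0,0,0,0],
    [1,-0.142,-0.245,0,0,0,0],
    [1,-0.142,-0.245,0,0,0,0],
    [1,-0.142,-0.245,0,0,0,0],
    [1,-0.142,-0.245,0,0,0,0],
    [1,-0.142,-0.245,0,0,0,0],
  ],
)

```text
time: 1.43
position: [0.6065, 0.1022, 0.27]
orientation: [-0.052, 0.999, -0.001, 0.0]
ft_force: [-0.1, -0.2, -0.0]
gripper_width: 0.0923
```

```bash
python3 - <<'E'
from h import *
robot.grab_frame("wrist")  # settle
C=cam("wrist");im=robot.grab_frame("wrist");cv2.imwrite("pics/w1.png",im[:,:,::-1])
print(robot.sense()['position'])
for k,r in(("yel",YEL),("bam",BAM)):
    for c in blobs(im,*r):
      e=cv2.fitEllipse(cv2.convexHull(c));print(k,np.round(e[0],1),np.round(e[1],1),cv2.boundingRect(c),onz(C,e[0],.162))
E
```

```text
[0.60384418 0.10593044 0.26987536]
yel [281.6 207.9] [66.7 70.7] (248, 172, 68, 71) [0.60612347 0.10484848 0.162     ]
bam [222.5 378.5] [24.9 33.3] (206, 366, 34, 26) [0.79164344 0.06436522 0.162     ]
bam [298.1 374.9] [34.3 44.4] (281, 360, 40, 33) [0.77836904 0.14000385 0.162     ]
bam [157.7 362.8] [15.  30.1] (143, 357, 30, 14) [ 0.78038885 -0.00186045  0.162     ]
bam [484.5 341. ] [22.8 55.2] (482, 313, 15, 56) [0.72287532 0.32207145 0.162     ]
bam [ 77.7 336.4] [30.3 63.3] (61, 309, 35, 60) [ 0.76007795 -0.08325618  0.162     ]
bam [ 44.1 102.5] [84.8 95.2] (0, 57, 89, 92) [ 0.53757163 -0.09725621  0.162     ]
```

View pics/w1.png

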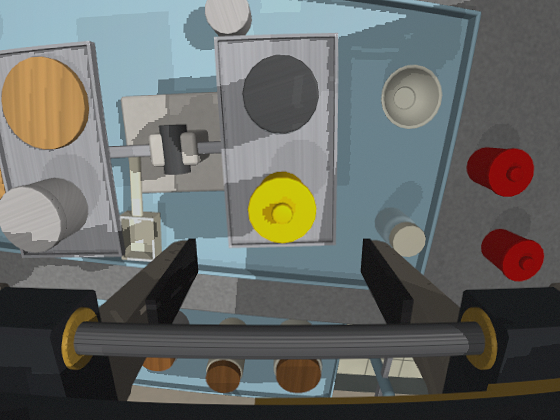

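The wrist view shows the knobbed cup at (282,208) and the jar at (280,93); the coaster is at about (45,102). The red cups are off the tier. The wrist and top estimates of the cup agree within 3 mm.

```bash
python3 -c "
from h import *
to([.6065,.1055,.146])"
```

```text
shift [-0.0028 -0.0007  0.1239] turn [ 0.0002 -0.0013 -0.0026] t 1.5333
```

>>> carry_out(
  plan=[
    [1,-0.003,-0.001,0.03,0,0,0],
    [1,-0.003,-0.001,0.06,0,0,0],
    [1,-0.003,-0.001,0.09,0,0,0],
    [1,-0.003,-0.001,0.11,0,0,0],
    [1,-0.003,-0.001,0.124,0,0,0],
    [1,-0.003,-0.001,0.124,0,0,0],
    [1,-0.003,-0.001,0.124,0,0,0],
    [1,-0.003,-0.001,0.124,0,0,0],
  ],
)

```text
time: 2.2
position: [0.6071, 0.1073, 0.1477]
orientation: [-0.055, 0.999, 0.0, 0.001]
ft_force: [-1.1, -0.5, -0.5]
gripper_width: 0.092
```

```bash
python3 - <<'E'
from h import *
C=cam("wrist");im=robot.grab_frame("wrist");cv2.imwrite("pics/w2.png",im[:,:,::-1])
print(robot.sense()['position'])
for c in blobs(im,*YEL):
      e=cv2.fitEllipse(cv2.convexHull(c));print(np.round(e[0],1),np.round(e[1],1),cv2.boundingRect(c),onz(C,e[0],.162))
E
```

```text
[0.60741553 0.10709106 0.14803189]
[278.7 264.9] [114.9 125.6] (220, 200, 117, 125) [0.60257775 0.10486795 0.162     ]
```

View pics/w2.png

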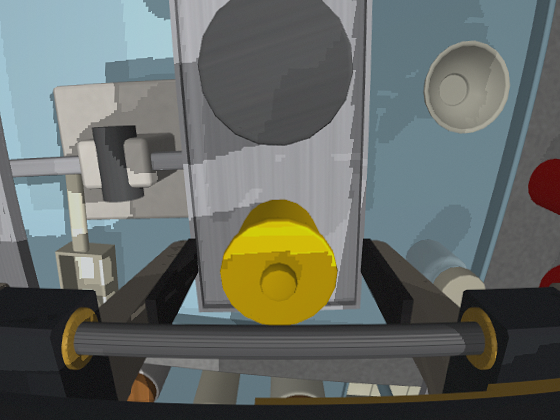

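The cup sits centred between the jaws: lid centre about (279,272), knob at (278,282), jar clear. Closing.

>>> carry_out(
  plan=[
    [0.5,0.001,-0.001,0,0,0,0],
    [0.3,0.001,-0.001,0,0,0,0],
    [0.3,0.001,-0.001,0,0,0,0],
    [0.3,0.001,-0.001,0,0,0,0],
    [0.3,0.001,-0.001,0,0,0,0],
    [0.3,0.001,-0.001,0,0,0,0],
    [0.3,0.001,-0.001,0,0,0,0],
    [0.3,0.001,-0.001,0,0,0,0],
  ],
  newtons=15,
)

```text
time: 2.92
position: [0.6061, 0.1052, 0.1468]
orientation: [-0.054, 0.999, 0.0, 0.0]
ft_force: [-0.3, 0.4, 1.7]
gripper_width: 0.0583
```

Gripped at 58 mm (lid 59). Lift.

>>> carry_out(
  plan=[
    [0.3,0,0,-0.01,0,0,0],
    [0.3,0,0,-0.03,0,0,0],
    [0.3,0,0,-0.06,0,0,0],
    [0.3,0,0,-0.09,0,0,0],
    [0.3,0,0,-0.115,0,0,0],
    [0.3,0,0,-0.13,0,0,0],
    [0.3,0,0,-0.13,0,0,0],
    [0.3,0,0,-0.13,0,0,0],
  ],
)

```text
time: 3.58
position: [0.6062, 0.1052, 0.2773]
orientation: [-0.054, 0.999, 0.0, 0.001]
ft_force: [-0.3, 0.4, -1.0]
gripper_width: 0.0583
```

```bash
python3 -c "
from h import *
print(robot.sense()['ft_force'],robot.sense()['gripper_width'])
to([.6,-.118,.276])"
```

```text
[-0.29268447  0.38411563 -1.02754226] 0.058275615315477224
shift [ 0.0303 -0.2212  0.0012] turn [0.0001 0.0015 0.    ] t 3.5833
```

>>> carry_out(
  plan=[
    [0.3,0.005,-0.03,0,0,0,0],
    [0.3,0.01,-0.065,0,0,0,0],
    [0.3,0.015,-0.1,0,0,0,0],
    [0.3,0.02,-0.135,0,0,0,0],
    [0.3,0.025,-0.17,0,0,0,0],
    [0.3,0.03,-0.2,0,0,0,0],
    [0.3,0.03,-0.221,0,0,0,0],
    [0.3,0.03,-0.221,0,0,0,0],
  ],
)

```text
time: 4.25
position: [0.5991, -0.1214, 0.2745]
orientation: [-0.053, 0.999, -0.0, -0.001]
ft_force: [-0.9, 1.3, -0.2]
gripper_width: 0.0583
```

```bash
python3 - <<'E'
from h import *
robot.grab_frame("wrist");robot.grab_frame("wrist")
C=cam("wrist");im=robot.grab_frame("wrist");cv2.imwrite("pics/w3.png",im[:,:,::-1])
print(robot.sense()['position'],robot.sense()['gripper_width'])
for k,r,z in(("yel",YEL,.28),("bam",BAM,.129)):
    for c in blobs(im,*r,400):
      e=cv2.fitEllipse(cv2.convexHull(c));print(k,np.round(e[0],1),np.round(e[1],1),cv2.boundingRect(c),onz(C,e[0],z),
       np.ptp([onz(C,p[0],z)[:2] for p in c],axis=0))
E
```

```text
[ 0.59934187 -0.11729975  0.27512646] 0.058356813790464444
yel [279.5 267.3] [115.7 127.5] (221, 202, 117, 123) [ 0.60032077 -0.11948068  0.28      ] [0.07066637 0.06100577]
yel [124.3  57.8] [56. 71.] (91, 27, 69, 58) [ 0.50609552 -0.19994068  0.28      ] [0.02478384 0.03180521]
bam [253.1 365.8] [30.9 39.4] (234, 359, 40, 23) [ 0.79923072 -0.12805087  0.129     ] [0.03395795 0.04433002]
bam [194.3 370.2] [23.2 35.5] (182, 359, 28, 25) [ 0.81378075 -0.19467256  0.129     ] [0.03889971 0.03086013]
bam [143.6 339. ] [23.2 62.2] (132, 310, 26, 62) [ 0.7780429 -0.2525392  0.129    ] [0.08541563 0.03013432]
bam [140.6 190.7] [59.1 64.7] (110, 160, 62, 62) [ 0.60801555 -0.25302494  0.129     ] [0.06097499 0.06043632]
bam [281.6 130.8] [90.2 91.6] (237, 86, 90, 91) [ 0.5383102  -0.12396261  0.129     ] [0.08178689 0.08197015]
```

View pics/w3.png

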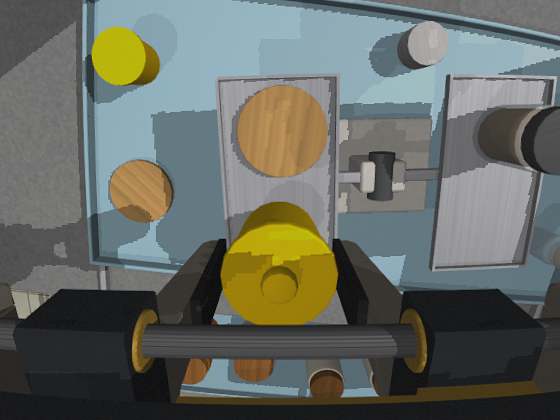

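Nothing has slipped: the cup is between the jaws with the knob at (279,285). The coaster is at (282,131), 82 mm across at z=0.129 (should be 84), so the height is right. Top, side and wrist put its centre near (0.538,-0.122). I check the knob against the TCP, then work out the move.

```bash
python3 -c "
from h import *
C=cam('wrist');p=robot.sense()['position']
print('knob-tcp',onz(C,(279,285),.301)-p,'lid-tcp',onz(C,(279,272),.291)-p,robot.sense()['ft_force'])
to([.538,-.122,.2])"
```

```text
knob-tcp [ 0.00011367 -0.00175201  0.02587354] lid-tcp [-0.0014268  -0.00191733  0.01587354] [-0.1373151  -0.39829507 -1.28284125]
shift [0.0613 0.0018 0.0753] turn [ 0.0012 -0.0022 -0.0007] t 4.4
```

>>> carry_out(
  plan=[
    [0.3,0.025,0.002,0,0,0,0],
    [0.3,0.05,0.002,0,0,0,0],
    [0.3,0.062,0.002,0.015,0,0,0],
    [0.3,0.062,0.002,0.04,0,0,0],
    [0.3,0.062,0.002,0.065,0,0,0],
    [0.3,0.062,0.002,0.085,0,0,0],
    [0.3,0.062,0.002,0.085,0,0,0],
    [0.3,0.062,0.002,0.085,0,0,0],
  ],
)

```text
time: 5.07
position: [0.5374, -0.1212, 0.1908]
orientation: [-0.055, 0.998, 0.0, -0.001]
ft_force: [0.1, -0.4, -0.5]
gripper_width: 0.058
```

```bash
python3 - <<'E'
from h import *
robot.grab_frame("wrist")
C=cam("wrist");im=robot.grab_frame("wrist")
s=robot.grab_frame("side");cv2.imwrite("pics/m1.png",np.hstack([im[:,140:420],cv2.resize(s[140:350,300:500],(400,420))])[:,:,::-1])
print(robot.sense()['position'],robot.sense()['ft_force'])
to([.538,-.122,.163])
E
```

```text
[ 0.53916645 -0.1221446   0.19296131] [-0.57880217 -0.09348165 -0.52099813]
shift [0.0012 0.0003 0.03  ] turn [-0.0006  0.0018  0.0007] t 5.2167
```

View pics/m1.png

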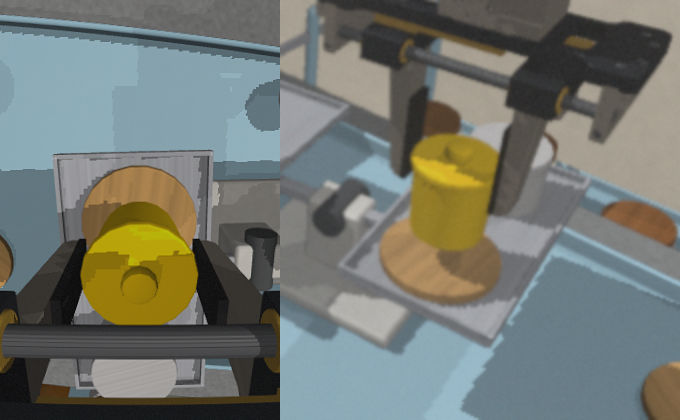

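The cup hangs over the coaster: in the wrist half, cup column 139 and coaster column 139. The tin and rims are clear. Lowering gently.

>>> carry_out(
  plan=[
    [0.3,0,0,0.006,0,0,0],
    [0.3,0,0,0.012,0,0,0],
    [0.3,0,0,0.017,0,0,0],
    [0.3,0,0,0.02,0,0,0],
    [0.3,0,0,0.023,0,0,0],
    [0.3,0,0,0.025,0,0,0],
    [0.3,0,0,0.025,0,0,0],
    [0.3,0,0,0.025,0,0,0],
  ],
)

```text
time: 5.88
position: [0.5382, -0.1225, 0.1665]
orientation: [-0.054, 0.999, 0.0, -0.0]
ft_force: [0.2, 0.2, -0.9]
gripper_width: 0.058
```

```bash
python3 - <<'E'
from h import *
F=[];P=[]
for _ in range(4):
    im=robot.grab_frame("wrist");s=robot.sense();F.append(s['ft_force']);P.append(s['position'])
print(np.mean(F,0),np.mean(P,0))
s=robot.grab_frame("side");cv2.imwrite("pics/m2.png",np.hstack([im[:,140:420],cv2.resize(s[140:350,300:500],(400,420),interpolation=cv2.INTER_CUBIC)])[:,:,::-1])
E
```

```text
[ 0.01641452 -0.08515572 -0.09139415] [ 0.53830405 -0.12249808  0.16673751]
```

View pics/m2.png

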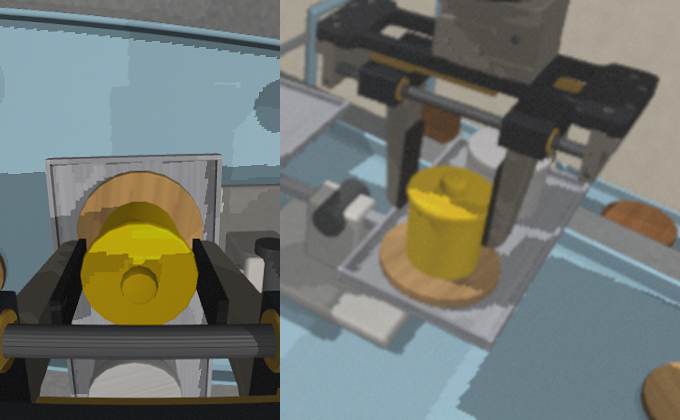

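```bash
python3 - <<'E'
from h import *
S=cam("side");im=robot.grab_frame("side")
print("right axis",S[1][:,0])
h=cv2.cvtColor(im,cv2.COLOR_RGB2HSV);m=cv2.inRange(h,(25,120,50),(36,255,255));m[:,:340]=0;m[:,430:]=0;m[300:]=0
for r in range(226,284,4):
    c=np.where(m[r])[0]; b=np.where(cv2.inRange(h,(8,60,60),(24,230,255))[r,330:430])[0]+330
    print(r,(c.min(),c.max(),len(c)) if len(c) else None,(b.min(),b.max(),len(b)) if len(b) else None)
E
```

```text
right axis [ 0.70056558 -0.71346156 -0.0134339 ]
226 None (np.int64(367), np.int64(398), 32)
230 None (np.int64(364), np.int64(404), 41)
234 None (np.int64(362), np.int64(406), 45)
238 None (np.int64(363), np.int64(405), 43)
242 (np.int64(369), np.int64(377), 9) (np.int64(364), np.int64(404), 32)
246 None (np.int64(364), np.int64(403), 40)
250 None (np.int64(363), np.int64(403), 41)
254 None (np.int64(355), np.int64(402), 48)
258 None (np.int64(352), np.int64(401), 50)
262 None (np.int64(351), np.int64(402), 52)
266 None (np.int64(350), np.int64(407), 58)
270 None (np.int64(350), np.int64(409), 60)
274 None (np.int64(351), np.int64(409), 59)
278 None (np.int64(353), np.int64(409), 57)
282 None (np.int64(356), np.int64(407), 52)
```

```bash
python3 - <<'E'
from h import *
S=cam("side");W=cam("wrist");p=robot.sense()['position'];print(p)
def ctr(C,px,z,r):
    q=onz(C,px,z);d=(q-C[2])[:2];return q[:2]+r*d/np.linalg.norm(d)
print("side cup foot c",ctr(S,(383,279.5),.125,.025),"coaster c",ctr(S,(380,292),.117,.042))
u=W[1]@robot.camera_info("wrist")["tool_from_camera"][:3,:3].T  # tool axes in world
print("wrist coaster c",onz(W,(280.5,171),.127)[:2]-.042*u[:2,0],"knob",onz(W,(279,285),p[2]+.026)[:2],"lid",onz(W,(279.5,272),p[2]+.016)[:2])
c,M,o=S
def proj(X):
    q=M.T@(np.array(X)-o);return q[:2]/q[2]*400+[c["cx"],c["cy"]]
print("lid/foot cols of upright cup",proj([*p[:2],p[2]+.016]),proj([*p[:2],p[2]-.041]))
s=cv2.imread("pics/side0.png")[:,:,::-1].copy()
h=cv2.cvtColor(s,cv2.COLOR_RGB2HSV)
T=cam("top");print("top coaster",onz(T,(415,210.7),.129))
E
```

```text
[ 0.53828542 -0.12252556  0.16675209]
side cup foot c [ 0.54415888 -0.12937774] coaster c [ 0.54428078 -0.12826933]
wrist coaster c [ 0.53869175 -0.12336777] knob [ 0.53826268 -0.12425856] lid [ 0.53672583 -0.12419353]
lid/foot cols of upright cup [384.1307625  234.93818171] [378.58069298 266.69610239]
top coaster [ 0.53892578 -0.11965246  0.129     ]
```

```bash
python3 - <<'E'
from h import *
im=robot.grab_frame("side")
cv2.imwrite("pics/m3.png",cv2.resize(im[215:300,335:435],None,fx=7,fy=7,interpolation=cv2.INTER_CUBIC)[:,:,::-1])
E
```

```text
(no output)
```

View pics/m3.png

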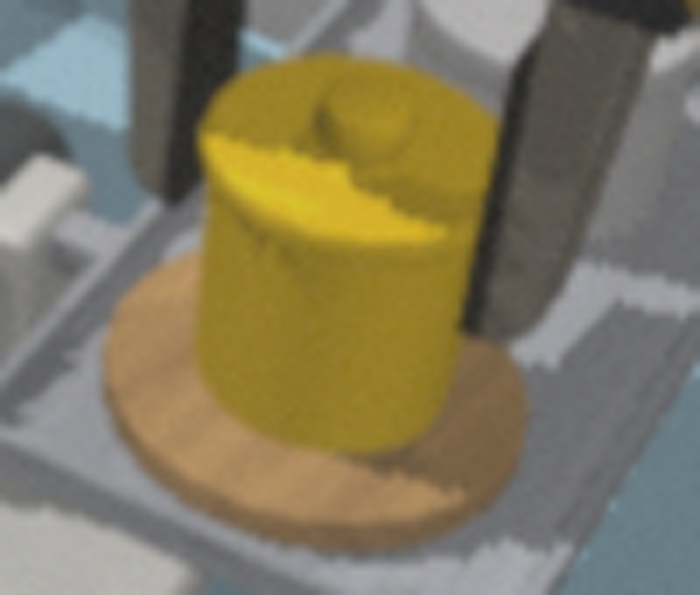

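The close crop shows the cup upright. Foot centre is about column 322 and coaster centre about 315 of 7x pixels, so sideways it is within 1–2 mm. It may still hover slightly, so I lower on.

>>> carry_out(
  plan=[
    [0.3,0,0,0.001,0,0,0],
    [0.3,0,0,0.002,0,0,0],
    [0.3,0,0,0.003,0,0,0],
    [0.3,0,0,0.003,0,0,0],
  ],
)

```text
time: 6.57
position: [0.5382, -0.1225, 0.1634]
orientation: [-0.054, 0.999, -0.0, -0.0]
ft_force: [-0.2, -0.6, 0.2]
gripper_width: 0.0583
```

```bash
python3 - <<'E'
from h import *
F=[];P=[]
for _ in range(8):
    im=robot.grab_frame("side");s=robot.sense();F.append(s['ft_force']);P.append(s['position'])
print(np.mean(F,0),np.std(F,0),np.mean(P,0),s['gripper_width'])
a=cv2.imread("pics/side0.png")[:,:,::-1]
for n,f in(("start",a),("now",im)):
    for c in blobs(f,*BAM):
        b=cv2.boundingRect(c)
        if 330<b[0]<370: print(n,b)
E
```

```text
[-0.45362259 -0.34905671  0.05441021] [0.55577003 0.46425985 0.30707532] [ 0.53821074 -0.12247512  0.16357694] 0.05841265305939682
start (350, 247, 61, 43)
now (350, 224, 60, 71)
```

The coaster's front edge has dropped 5 px in the side view, which matches about 8 mm of travel, and the TCP height matches level. Releasing.

>>> carry_out(
  plan=[
    [0.7,0,0,0,0,0,0],
    [0.75,0,0,0,0,0,0],
    [0.8,0,0,0,0,0,0],
    [0.9,0,0,0,0,0,0],
    [0.95,0,0,0,0,0,0],
    [0.95,0,0,0,0,0,0],
    [0.95,0,0,0,0,0,0],
    [0.95,0,0,0,0,0,0],
  ],
)

```text
time: 7.63
position: [0.5382, -0.1225, 0.1636]
orientation: [-0.054, 0.999, 0.0, -0.0]
ft_force: [-0.2, -0.3, 0.8]
gripper_width: 0.0878
```

>>> carry_out(
  plan=[
    [0.95,0,0,-0.01,0,0,0],
    [0.95,0,0,-0.03,0,0,0],
    [0.95,0,0,-0.06,0,0,0],
    [0.95,0,0,-0.09,0,0,0],
    [0.95,0.04,0,-0.11,0,0,0],
    [0.95,0.08,0,-0.12,0,0,0],
    [0.95,0.11,0,-0.13,0,0,0],
    [0.95,0.14,0,-0.14,0,0,0],
  ],
)

```text
time: 8.3
position: [0.3971, -0.1375, 0.3049]
orientation: [-0.054, 0.999, -0.0, 0.0]
ft_force: [-0.2, -1.1, -0.5]
gripper_width: 0.0873
```

>>> carry_out(
  plan=[
    [0.95,0.02,0,-0.02,0,0,0],
    [0.95,0.04,0,-0.02,0,0,0],
    [0.95,0.06,0,-0.02,0,0,0],
    [0.95,0.06,0,-0.02,0,0,0],
    [0.95,0.06,0,-0.02,0,0,0],
    [0.95,0.06,0,-0.02,0,0,0],
    [0.95,0.06,0,-0.02,0,0,0],
    [0.95,0.06,0,-0.02,0,0,0],
  ],
)

```text
time: 8.97
position: [0.3401, -0.144, 0.3235]
orientation: [-0.054, 0.999, 0.0, -0.0]
ft_force: [0.3, 0.2, -0.0]
gripper_width: 0.0872
```

```bash
python3 - <<'E'
from h import *
print(robot.sense()['position'],robot.sense()['time'])
t=robot.grab_frame("top");s=robot.grab_frame("side")
v=np.hstack([cv2.resize(x,(400,320),interpolation=cv2.INTER_CUBIC) for x in(t[110:270,240:440],s[150:310,240:440])])
cv2.imwrite("pics/end1.png",v[:,:,::-1])
np.save("t.npy",t);np.save("s.npy",s)
E
```

```text
[ 0.34008788 -0.14402108  0.32349403] 8.9667
```

View pics/end1.png

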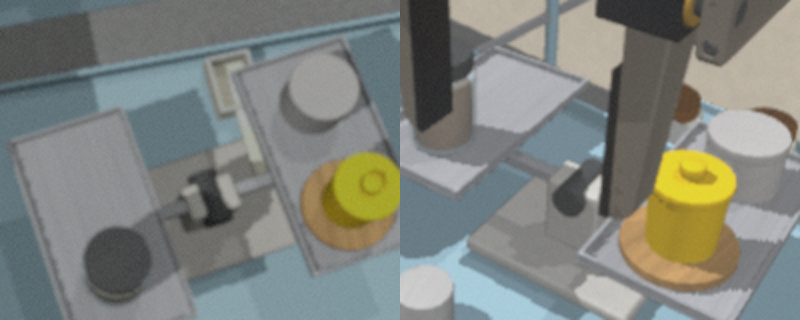

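The cup stands upright on the coaster. Now I check level by triangulating the pan corners, and centring by the top view.

```bash
python3 - <<'E'
from h import *
T,S=cam("top"),cam("side")
for n,a,b in(("L far",(302,165),(332.5,190)),("L near",(337.5,269),(269,247.5)),("R near",(397.5,247.5),(330.5,277.5))):
    print(n,*tri(ray(T,a),ray(S,b)))
t=np.load("t.npy");s=np.load("s.npy")
for n,C,im in(("top",T,t),("side",S,s)):
    y=[c for c in blobs(im,*YEL) if cv2.boundingRect(c)[0]<450][0] if n=="top" else None
    if y is not None:
        e=cv2.fitEllipse(cv2.convexHull(y));print("yellow",e,cv2.boundingRect(y),"lid",onz(C,e[0],.179))
    h=cv2.cvtColor(im,cv2.COLOR_RGB2HSV);m=cv2.inRange(h,(8,60,50),(38,255,255))
    k=[c for c in cv2.findContours(m,0,1)[0] if cv2.contourArea(c)>800 and cv2.pointPolygonTest(c,(415,210) if n=="top" else (380,270),False)>=0]
    print(n,[cv2.boundingRect(c) for c in k])
cv2.imwrite("pics/end2.png",np.hstack([cv2.resize(t[170:250,375:455],(400,400),interpolation=2),cv2.resize(s[215:295,340:420],(400,400),interpolation=2)])[:,:,::-1])
E
```

```text
L far [0.66422055 0.05726801 0.11890906] 0.0005965276773019253
L near [0.46877038 0.0323727  0.11236452] 0.006875601824712394
R near [ 0.48400256 -0.07864438  0.11314866] 0.0029001083150147723
yellow ((420.9897155761719, 205.0384521484375), (34.34662628173828, 41.410789489746094), 60.538429260253906) (401, 187, 41, 37) lid [ 0.53729193 -0.1142729   0.179     ]
top [(390, 186, 53, 49)]
side [(350, 224, 60, 72)]
```

View pics/end2.png

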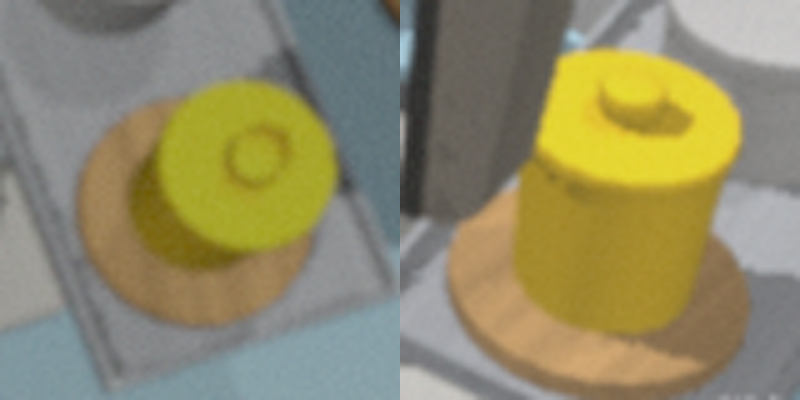

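```bash
python3 - <<'E'
from h import *
T=cam("top")
print("lid",onz(T,(424.6,203),.177),"knob",onz(T,(375+256/5,170+158/5),.189),"coaster",onz(T,(414,212.2),.121))
print("foot: left/bottom edge",onz(T,(375+131/5,170+215/5),.121),onz(T,(375+205/5,170+268/5),.121))
E
```

```text
lid [ 0.53991914 -0.12175387  0.177     ] knob [ 0.53936438 -0.12039438  0.189     ] coaster [ 0.53805392 -0.12000585  0.121     ]
foot: left/bottom edge [ 0.54095135 -0.09739938  0.121     ] [ 0.51729354 -0.11806565  0.121     ]
```

The cup is about 2 mm off the coaster centre, within measuring error. It is upright, the pan corners are level to about 1 mm, and the arm is clear. Handing in.

```bash
python3 -c "
from rig import robot
print(robot.hand_in())"
```

```text
the job is handed in; nothing more can be done
None
```

I moved the yellow knobbed cup (80 g) from the low pan, where it stood beside the jar, onto the bamboo coaster on the high pan. I set it down with the pan pressed to about level, let go and backed the arm away. The job is handed in, with the clock at about 9 s.

**Centring:** the last views show the cup upright, about 2 mm from the coaster's centre. A rougher reading from the edges of its foot gave up to 4 mm.

**Level:** the near corners of the two pans measured 112.4 mm and 113.1 mm high. A far corner of the left pan read 118.9 mm. For a level pan the rim should be at 118 mm, so the two near readings are low. Their sight lines missed each other by 3 to 7 mm, so I trust their agreement with each other more than the heights. The 5 px drop of the coaster's edge also fits level.

**Other things:** the jar, tin and coaster looked in place, and the arm was touching nothing.

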